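# Bring the dark serving board round the bend of the display rack

## Task

On the stall's display rack, two drilled serving boards hang from the bent steel rod, one on each side arm. Slide the dark board along the rod and round its bend, without jamming it hard against the rod, until it hangs freely and at rest on the front bar, squarely between the two white bands. Leave the pale board where it hangs.

Things in the scene. Friction and masses are not known exactly. Their poses are not given: they have to be found in the camera images.
- rack: Fixed: plank 260 (x) x 300 (y) x 18 mm with a level U of black 10 mm round rod, axis 185 mm up, held only by 14 mm posts at its ends. Origin: plank's underside centre; x to the front bar, away from the robot; y left; z up. Side arms along x at y=+110 and -110 mm, from posts at x=-110 to x=40; 90 degree bends of 50 mm radius centred at x=40, y=+60 and -60; front bar along y at x=90, y=-60 to 60.
- rack_front (a point): The middle of the rack's front bar, on the rod's axis, half-way between the two white bands painted on the rod; the bands' inner edges lie 28 mm either side of it along the bar. Same axes as the rack.
- dark_tab (a point): Dark brown board, 18 mm thick, about 0.16 kg, hanging by its 30 mm hole on the left or right arm: round blade, 100 mm across, below the rod; straight handle 44 mm wide, its round-topped tab above the rod. Point: middle of the tab, 40 mm above the hole's centre, 30 above the rod's axis, 42 below the tab's top (straight sides end 20 above it). x along the rod (18 mm), y across the handle, z up.
- pale_tab (a point): The same point of the pale wooden serving board, which hangs on the other side arm; same shape, size and axes. It is to be left alone.
Things that resemble listed ones, but are neither listed nor needed, are in the scene too. Of the things like the part that bears dark_tab, leave any that is pink, red or turquoise; of the rest the larger one is meant.

How it is judged:
By the outcome, as a careful person would: the job done as asked, in the order asked, and still so for the second after the job is handed in, with the robot touching nothing.
It also fails if it takes over 38 s, if anything falls off the work surface, if the arm or the gripper's body presses on something with over 40 N, if the wrist force passes 120 N, or if a joint passes its speed limit or range.

## Robot

A 6-joint arm with a two-finger parallel gripper is mounted at the origin on the work surface. World frame = base frame: x ahead of the robot, y to its left, z up, the work surface at z = 0. Lengths are in m, angles in rad, forces in N, time in s.
With the tool pointing down it reaches from about 0.25 to 0.725 m from the base axis. Payload 4 kg.
Tool frame: the origin (TCP) lies midway between the tips of the shut fingers; the grasp point (between the pads) lies 19 mm behind it; z points along the fingers, y is the direction in which the jaws open and shut (so a half turn about z gives the same grasp; the last joint's range is limited). The gripper opens to 85 mm and grips with 20 to 120 N. Pads are 22 mm wide; open, the fingers measure 114 mm over their backs; the gripper's body (76 mm by 85 mm) begins 54 mm behind the grasp point. The pads swing forward as they close: fully open they stand 13 mm farther back than shut.
Start: joints at [1.103, 0.241, 0.005, 1.335, 0, 1.571], TCP at [0.225, 0.446, 0.231] pointing down, gripper open.
Joint ranges: [-2.72, 2.72], [-1.05, 1.87], [-1.09, 1.28], [-1.99, 2.15], [-1.42, 1.44], [-3.14, 3.14]. Speed limits (rad/s): [2.79, 2.79, 3.14, 3.14, 3.14, 3.14].

## Interface

Orientations are given as a unit quaternion [x, y, z, w].
In Python, from workcell import bot, vision gives the robot as it stands. The module is installed in compiled form; this text tells all that it offers.
- The arm moves only by the tool send_rows, never from a script. Its argument "targets" is a list that holds one entry, the list of rows, each a list of 5 numbers: the shift along the world's x, y, z in cm, then the turn about the world's z in rad, then the finger opening in cm, from 0 to 8.54. A call has 1 to 12 rows; each row is the pose to reach, as a shift and turn from the pose commanded when the call began; what a row does not reach only later rows make up. A row lasts 1/8 s, in which the tool goes at most 62.5 mm and 10.7 degrees, less where a joint would pass 70% of its speed; a pose out of reach is approached as far as the arm can. A call with a gripper value outside its range is refused whole. The fingers move at their own pace and stop on an object; the grip force is fixed at half the most. Time passes only in rows, so rows that repeat a pose let the fingers close. It gives the time, the measured TCP pose, the force and the opening at its end, in the units of the state.
- bot.get_obs(): the state, without advancing time (a new reading comes with each control period).
- vision.camera(name): name is "side" or "top" or "wrist"; returns the picture (480x640x3 uint8, red, green, blue); there is no depth.
- vision.get_calibration(name): a dict with "vertical_fov" (degrees; the focal length in pixels is half the picture's height over the tangent of half this angle, whatever the lens; pixels are square), "cx", "cy" (the principal point, pixels), "rvec" (rotation vector, rad) and "tvec" (3), from world to camera coordinates, as OpenCV has them; the wrist camera has in their place "T_tool_cam" (4x4, takes a point from camera to tool coordinates, whose origin is the TCP and whose axes are the flange's). Camera axes: x right, y down, z forward; pixel columns grow to the right and rows downward; lengths in m; the calibration is good to about 2 mm. A picture is of the moment at which its call begins: read the wrist's pose just before it. get_calibration takes no time and is no camera call.
- bot.job_done(): hands the job in, once; it reports no verdict.
Trained networks look in the newest picture that a camera, given by its name, has taken for a name from the list of things; names that differ only in an ending like _2 or _b are one class to them, and where a whole thing is asked for, a point or a joint stands for the part that bears it (a point fixed in the world has none). Each returns a list of dicts, best first, with "score" (0 to 1); they miss things now and then, are a little off and sometimes report something else, mostly with a low value. They report only what shows in the picture. A call takes as long as a camera call. They do not tell look-alikes from the thing itself.
- vision.boxes_of(target, camera): "uv" ([column, row] in pixels, amid what is visible of it).
The state is a dict: "clock": time; "joint_pos": joint angles; "joint_vel": joint speeds; "tau": joint torques, N m; "eef_pos": TCP position; "tool_rot": TCP orientation; "ft_force": force on the tool from outside, world axes, zero at the start; "ft_torque": the same for the moment, N m; "grip_width": finger opening in m.
Only numpy, scipy, OpenCV 4.12 (cv2) and the standard library are available. Lean on these libraries where they do the work, as an engineer would, in place of code of your own. Each camera call takes 0.05 s, during which the arm holds its last target.

## Working session

There is one attempt and no reset: what is moved stays moved. The work goes in short steps, Python scripts to look and compute and a tool call to move; the robot and the scene stay as the last step left them, time stands still between calls to the robot, and variables do not carry over. Pictures are saved under pics/ and viewed, and the job is handed in when it is done.

Besides the shell and the picture viewer there is one more tool, called after "Call:" as a command line: name --argument value ..., lists and objects as JSON in quotes. send_rows: Moves the arm, as the interface text tells. Its arguments: {"type":"object","properties":{"targets":{"type":"array"}},"required":["targets"]}

```bash
mkdir -p pics; cat > h.py <<'E'
from workcell import bot, vision
import numpy as np, cv2
def cal(n):
    c=vision.get_calibration(n); f=240/np.tan(np.radians(c["vertical_fov"])/2)
    K=np.array([[f,0,c["cx"]],[0,f,c["cy"]],[0,0,1]])
    return c,K
def proj(n,P):
    c,K=cal(n); return cv2.projectPoints(np.array(P,float).reshape(-1,1,3),np.array(c["rvec"]),np.array(c["tvec"]),K,None)[0].reshape(-1,2)
def ray(n,uv):
    c,K=cal(n); R=cv2.Rodrigues(np.array(c["rvec"],float))[0]; t=np.array(c["tvec"],float).ravel()
    d=R.T@np.linalg.inv(K)@np.array([uv[0],uv[1],1.]); return -R.T@t,d
def atz(n,uv,z):
    o,d=ray(n,uv); return o+d*(z-o[2])/d[2]
def snap(n,f):
    im=vision.camera(n); cv2.imwrite("pics/"+f+".png",cv2.cvtColor(im,cv2.COLOR_RGB2BGR)); return im
E
python3 - <<'E'
from h import *
print(bot.get_obs())
for n in ["side","top"]:
    snap(n,n+"0"); print(vision.get_calibration(n))
    for t in ["rack","rack_front","dark_tab","pale_tab"]:
        print(n,t,vision.boxes_of(t,n))
E
```

```text
{'clock': 0.0, 'joint_pos': array([1.10301645e+00, 2.41437916e-01, 3.65582603e-03, 1.33520919e+00,
       3.15259176e-05, 1.57082714e+00]), 'joint_vel': array([-0.00239732, -0.00054915,  0.00038114,  0.00140758,  0.0011199 ,
       -0.00017417]), 'tau': array([ 1.61615000e-03, -3.72319508e+01,  2.52408224e+01,  1.68200559e-02,
        2.87500370e-04, -5.57516231e-06]), 'eef_pos': array([0.22514229, 0.44569216, 0.23037443]), 'tool_rot': array([ 2.31778157e-01,  9.72768051e-01, -1.06394727e-03, -2.69672545e-04]), 'ft_force': array([-0.2498497 ,  0.62422145, -0.60144403]), 'ft_torque': array([ 0.02040109, -0.03812388,  0.00879156]), 'grip_width': 0.0853220795708425}
{'vertical_fov': 52.511538674525816, 'cx': 325.1223881394085, 'cy': 237.45562239611468, 'rvec': array([ 2.3017159 , -0.17505553,  0.05285711]), 'tvec': array([-0.50255384,  0.10481778,  1.06206793])}
side rack [{'uv': [300.0, 236.6], 'score': 0.93}, {'uv': [311.5, 222.9], 'score': 0.24}]
side rack_front [{'uv': [303.5, 238.0], 'score': 0.97}]
side dark_tab [{'uv': [275.8, 370.4], 'score': 0.96}, {'uv': [321.6, 290.9], 'score': 0.9}, {'uv': [250.5, 293.7], 'score': 0.89}, {'uv': [312.3, 222.3], 'score': 0.71}, {'uv': [385.5, 287.2], 'score': 0.56}, {'uv': [293.7, 164.2], 'score': 0.16}]
side pale_tab [{'uv': [293.4, 162.2], 'score': 0.56}]
{'vertical_fov': 49.34948599459026, 'cx': 321.6208873267918, 'cy': 231.2729853451505, 'rvec': array([ 2.13035807, -2.16446389,  0.09854022]), 'tvec': array([-0.02580959,  0.52196844,  1.13965088])}
top rack [{'uv': [267.5, 254.2], 'score': 0.58}]
top rack_front [{'uv': [265.9, 252.2], 'score': 0.95}]
top dark_tab [{'uv': [379.5, 192.6], 'score': 0.89}, {'uv': [460.9, 291.9], 'score': 0.88}, {'uv': [316.3, 247.9], 'score': 0.81}, {'uv': [399.9, 312.6], 'score': 0.73}, {'uv': [376.1, 243.2], 'score': 0.54}]
top pale_tab [{'uv': [211.0, 258.2], 'score': 0.87}]
```

```bash
ls pics
```

```text
side0.png
top0.png
```

View pics/side0.png

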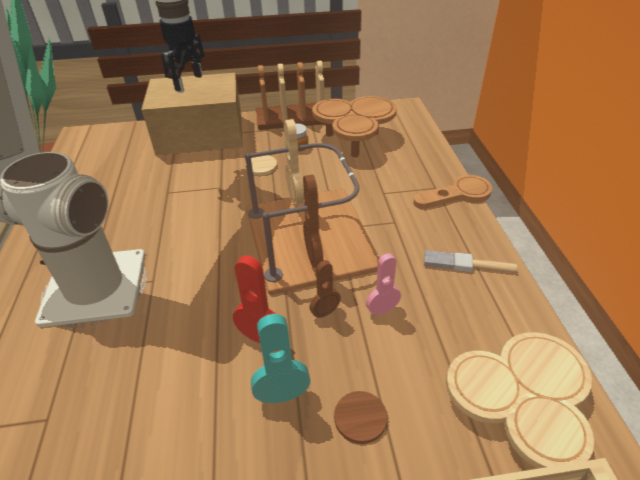

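View pics/top0.png

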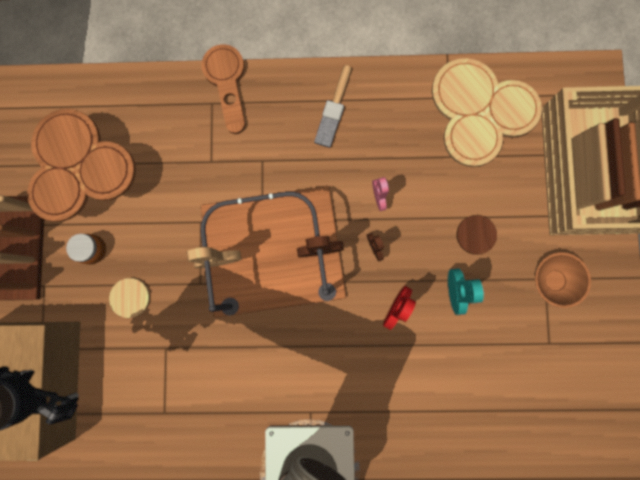

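```bash
cat > z.py <<'E'
import cv2,sys
f,x0,y0,w,h,s,o=sys.argv[1:]; x0,y0,w,h,s=map(int,(x0,y0,w,h,s))
im=cv2.imread(f)[y0:y0+h,x0:x0+w]; cv2.imwrite(o,cv2.resize(im,None,fx=s,fy=s,interpolation=cv2.INTER_CUBIC))
E
python3 z.py pics/top0.png 185 170 195 145 4 pics/topz.png; python3 z.py pics/side0.png 230 110 160 200 3 pics/sidez.png
python3 - <<'E'
from h import *
for u in [(229,306),(327,291),(239,201),(270,196)]: print(u,atz("top",u,.187).round(4))
E
```

```text
(229, 306) [0.3618 0.1413 0.187 ]
(327, 291) [ 0.3876 -0.0468  0.187 ]
(239, 201) [0.5654 0.123  0.187 ]
(270, 196) [0.5742 0.062  0.187 ]
```

View pics/topz.png

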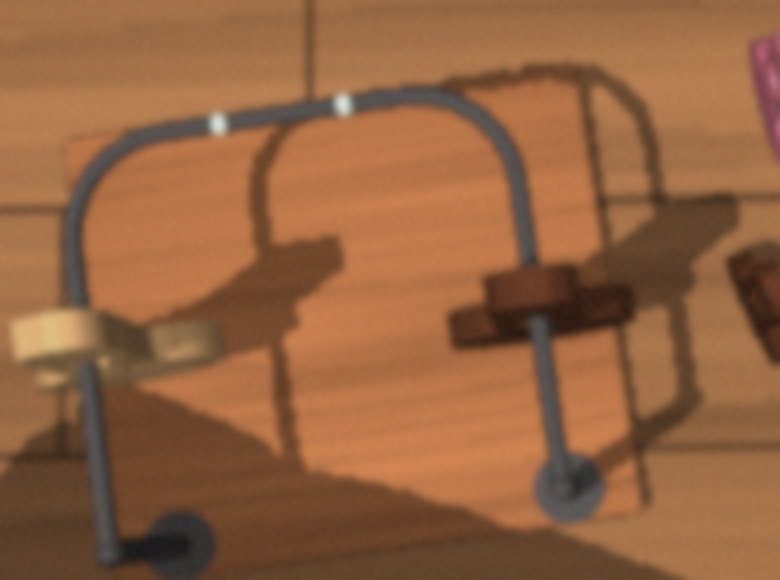

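View pics/sidez.png

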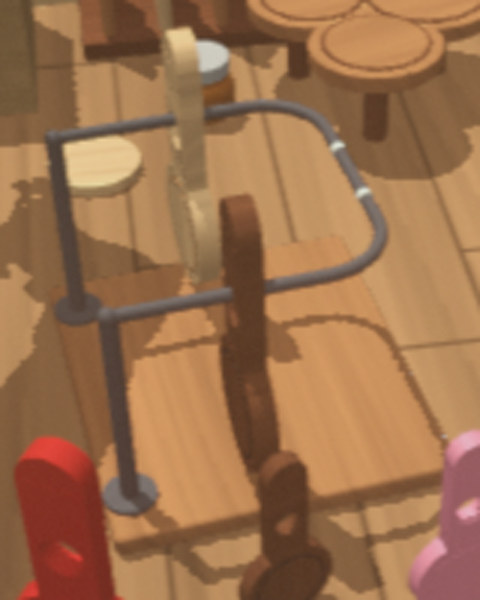

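```bash
cat >> h.py <<'E'
RACK=None
def rackT(p,P):
    x,y,a=p[:3]; P=np.array(P,float).reshape(-1,3); c,s=np.cos(a),np.sin(a)
    return np.c_[x+c*P[:,0]-s*P[:,1], y+s*P[:,0]+c*P[:,1], P[:,2]]
def rod():
    t=np.linspace(0,np.pi/2,15)
    R=[[u,-.11,.185] for u in np.linspace(-.11,.04,20)]+[[.04+.05*np.sin(u),-.06-.05*np.cos(u),.185] for u in t]
    return np.array(R+[[.09,0,.185]]+[[a,-b,c] for a,b,c in R[::-1]])
E
python3 - <<'E'
from h import *
from scipy.optimize import least_squares
obs={"top":[(212,308),(326.75,290.5),(239.75,201),(270.75,196)],"side":[(248.3,155.3),(265,215.3),(342.3,158.7),(351,174.3)]}
def res(p):
    M=rackT(p,[[-.11,.11,.185],[-.11,-.11,.185],[.09,p[3],.185],[.09,-p[3],.185]])
    return np.r_[(proj("top",M)-obs["top"]).ravel(),(proj("side",M)-obs["side"]).ravel()]
r=least_squares(res,[.47,.06,.1,.031]); print(r.x.round(4),r.fun.round(1))
p=r.x
o={}
for n in ["top","side"]:
    im=cv2.imread(f"pics/{n}0.png"); 
    if n=="top": b=(185,170,195,145)
    else: b=(230,110,160,200)
    s=4 if n=="top" else 3
    z=cv2.resize(im[b[1]:b[1]+b[3],b[0]:b[0]+b[2]],None,fx=s,fy=s)
    q=((proj(n,rackT(p,rod()))-b[:2]+.5)*s).astype(int); cv2.polylines(z,[q.reshape(-1,1,2)],False,(0,255,0),1)
    # candidate boards at s, face outlines of tab
    for sx,col in ((-.02,(255,255,0)),(-.01,(255,0,255)),(0.0,(0,255,255))):
        t=np.linspace(0,np.pi,15)
        prof=[(-.022,.15),*[(-.022*np.cos(u),.235+.022*np.sin(u)) for u in t],(.022,.15)]
        for dx in (-.009,.009):
            q=((proj(n,rackT(p,[[sx+dx,-.11+a,h] for a,h in prof]))-b[:2]+.5)*s).astype(int); cv2.polylines(z,[q.reshape(-1,1,2)],False,col,1)
    cv2.imwrite(f"pics/fit_{n}.png",z)
np.save("rack.npy",p)
E
```

```text
[0.4821 0.0786 0.1344 0.031 ] [ 0.8  0.  -0.6  0.4  0.2 -0.7  0.4 -0.5 -1.2 -0.3  0.3 -0.9 -0.1  0.
 -0.1 -0.2]
```

View pics/fit_top.png

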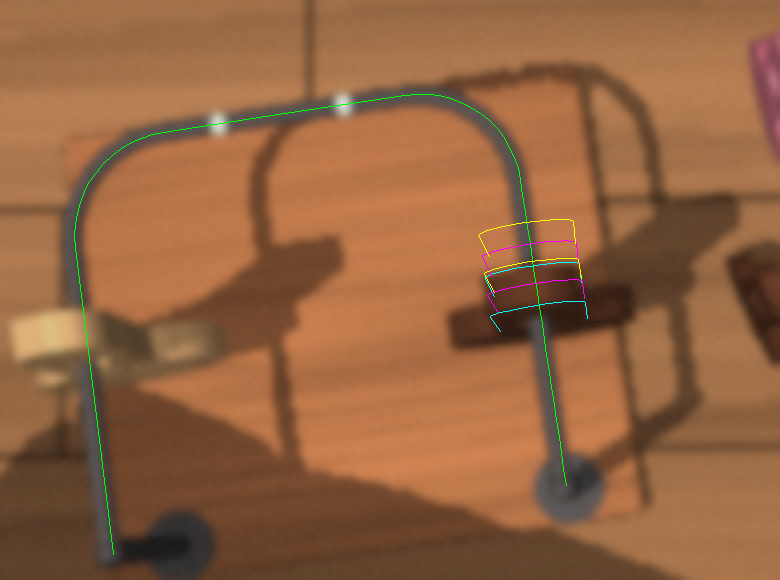

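View pics/fit_side.png

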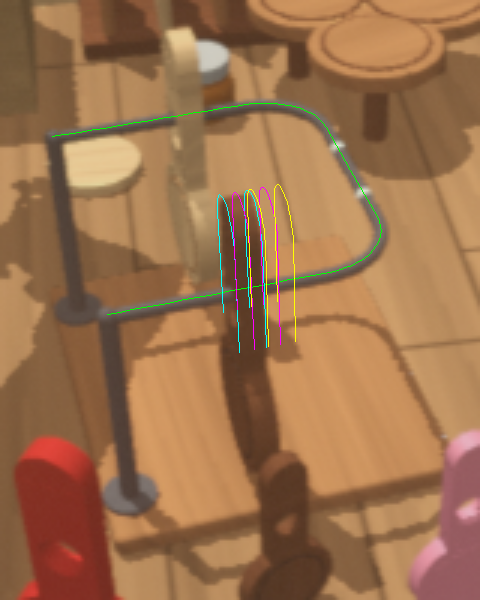

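```bash
python3 - <<'E'
from h import *
p=np.load("rack.npy"); e=bot.get_obs()["eef_pos"]; print(p,e)
g=rackT(p,[[-.020,-.1105,.207]])[0]; print("grasp",g,(g-e)*100)
W=[(-.02,-.11,0)]+[(u,-.11,0) for u in (0.01,.04)]+[(.04+.05*np.sin(a),-.06-.05*np.cos(a),a) for a in np.radians([15,30,45,60,75,90])]+[(.09,-.03,np.pi/2),(.09,0,np.pi/2)]
w=rackT(p,[[a,b,0] for a,b,_ in W]); 
for q,(a,b,t) in zip(w,W): print(((q-w[0])*100).round(2)[:2],round(t,3))
E
```

```text
[0.48209162 0.07863552 0.13441733 0.03099618] [0.22544548 0.44624068 0.2312596 ]
grasp [ 0.47708045 -0.03354798  0.207     ] [ 25.16349746 -47.97886663  -2.42596012]
[0. 0.] 0
[2.97 0.4 ] 0
[5.95 0.8 ] 0
[7.21 1.15] 0.262
[8.33 1.8 ] 0.524
[9.25 2.73] 0.785
[9.9  3.86] 1.047
[10.24  5.12] 1.309
[10.23  6.43] 1.571
[9.83 9.4 ] 1.571
[ 9.43 12.37] 1.571
```

Call:
send_rows --targets '[[[0,0,5,0,8.5],[2,-4,10,-0.1,8.5],[5,-10,11,-0.25,8.5],[8,-15.5,11,-0.42,8.5],[11.5,-21,11,-0.58,8.5],[15,-27,11,-0.75,8.5],[18,-33,11,-0.9,8.5],[21,-39,11,-0.97,8.5],[23.5,-44,11,-0.97,8.5],[25.2,-48,11,-0.97,8.5],[25.2,-48,9,-0.97,8.5],[25.2,-48,9,-0.97,8.5]]]'

```text
clock: 2.0
eef_pos: [0.4766, -0.0346, 0.3198]
tool_rot: [0.659, 0.752, -0.001, -0.002]
ft_force: [0.4, -0.1, 0.9]
grip_width: 0.085
```

```bash
python3 - <<'E'
from h import *
o=bot.get_obs(); print(o["clock"],o["eef_pos"],o["tool_rot"],o["joint_pos"])
snap("wrist","w1"); snap("top","t1"); snap("side","s1")
c=vision.get_calibration("wrist"); print(c)
E
```

```text
2.0 [ 0.47664494 -0.03457269  0.31980993] [ 0.65934296  0.75183999 -0.00107393 -0.00152865] [-7.24897296e-02  1.79206504e-01  1.55211842e-01  1.55053573e+00
  1.30861308e-04  1.36740212e+00]
{'vertical_fov': 67.34325275276586, 'cx': 324.02920888116546, 'cy': 243.4443659648352, 'T_tool_cam': array([[ 3.97450040e-04, -9.65042514e-01, -2.62093090e-01,
         6.61400857e-02],
       [ 9.99999896e-01,  3.24433727e-04,  3.21861440e-04,
        -9.36139907e-04],
       [-2.25578135e-04, -2.62093190e-01,  9.65042542e-01,
        -1.44134557e-01],
       [ 0.00000000e+00,  0.00000000e+00,  0.00000000e+00,
         1.00000000e+00]])}
```

View pics/w1.png

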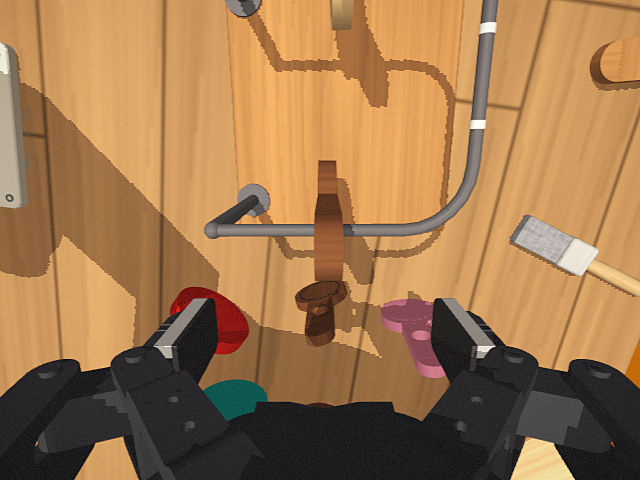

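View pics/s1.png

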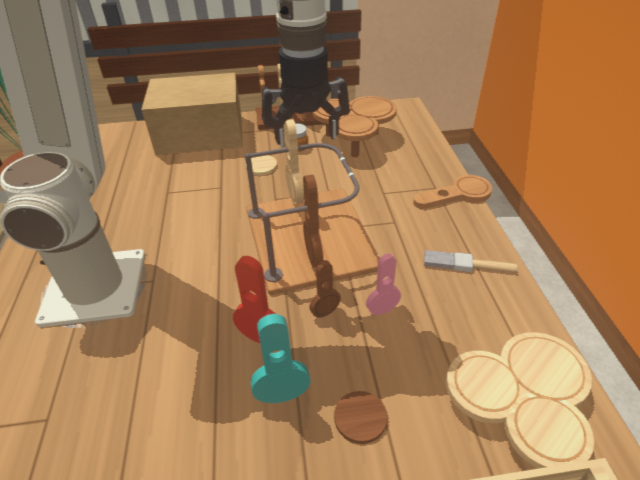

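```bash
cat >> h.py <<'E'
from scipy.spatial.transform import Rotation as Ro
def projw(P,e,q):
    c,K=cal("wrist"); T=np.eye(4); T[:3,:3]=Ro.from_quat(q).as_matrix(); T[:3,3]=e
    M=np.linalg.inv(T@c["T_tool_cam"]); P=np.array(P,float).reshape(-1,3)
    return cv2.projectPoints((P@M[:3,:3].T+M[:3,3]).reshape(-1,1,3),np.zeros(3),np.zeros(3),K,None)[0].reshape(-1,2)
E
python3 - <<'E'
from h import *
p=np.load("rack.npy"); e=[ 0.47664494,-0.03457269,0.31980993]; q=[ 0.65934296,0.75183999,-0.00107393,-0.00152865]
z=cv2.imread("pics/w1.png")
cv2.polylines(z,[projw(rackT(p,rod()),e,q).astype(int).reshape(-1,1,2)],False,(0,255,0),1)
t=np.linspace(0,np.pi,15)
prof=[(-.022,.15),*[(-.022*np.cos(u),.235+.022*np.sin(u)) for u in t],(.022,.15)]
for dx in (-.009,.009):
    cv2.polylines(z,[projw(rackT(p,[[-.02+dx,-.11+a,h] for a,h in prof]),e,q).astype(int).reshape(-1,1,2)],False,(255,255,0),1)
cv2.imwrite("pics/w1f.png",z)
E
```

```text
(no output)
```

View pics/w1f.png

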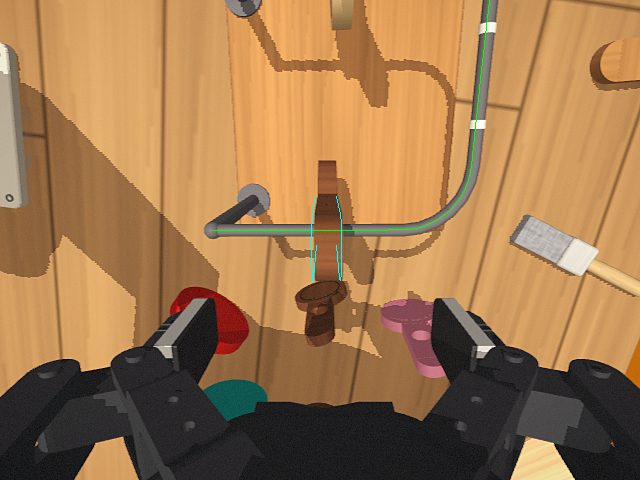

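Call:
send_rows --targets '[[[0.15,0.1,-3,0,8.5],[0.15,0.1,-6,0,8.5],[0.15,0.1,-9,0,8.5],[0.15,0.1,-11.3,0,8.5],[0.15,0.1,-11.3,0,8.5],[0.15,0.1,-11.3,0,5],[0.15,0.1,-11.3,0,3.2],[0.15,0.1,-11.3,0,2.4],[0.15,0.1,-11.3,0,1.5],[0.15,0.1,-11.3,0,1.0],[0.15,0.1,-11.3,0,1.0],[0.15,0.1,-11.3,0,1.0]]]'

```text
clock: 3.65
eef_pos: [0.4792, -0.0328, 0.209]
tool_rot: [0.659, 0.752, 0.0, 0.0]
ft_force: [-0.9, 0.5, 6.2]
grip_width: 0.0172
```

```bash
python3 - <<'E'
from h import *
o=bot.get_obs(); print(o)
snap("wrist","w2"); snap("side","s2")
E
python3 z.py pics/s2.png 230 60 160 240 3 pics/s2z.png
```

```text
{'clock': 3.65, 'joint_pos': array([-6.82998965e-02,  2.12240473e-01, -9.05176576e-02,  1.26690765e+00,
        2.34450857e-05,  1.36959737e+00]), 'joint_vel': array([-0.00037887, -0.00089448, -0.00105561,  0.00020804,  0.00038045,
        0.0005735 ]), 'tau': array([-3.39382801e-03, -3.28072178e+01,  2.33792317e+01, -4.97861411e-01,
       -1.36850696e-02, -7.13977322e-03]), 'eef_pos': array([ 0.47923584, -0.03277562,  0.20896996]), 'tool_rot': array([6.58593776e-01, 7.52498451e-01, 3.51716148e-04, 4.42683891e-04]), 'ft_force': array([-0.90653096,  0.49882155,  6.17607482]), 'ft_torque': array([ 0.05526176,  0.24206285, -0.01860813]), 'grip_width': 0.017234972534867995}
```

View pics/w2.png

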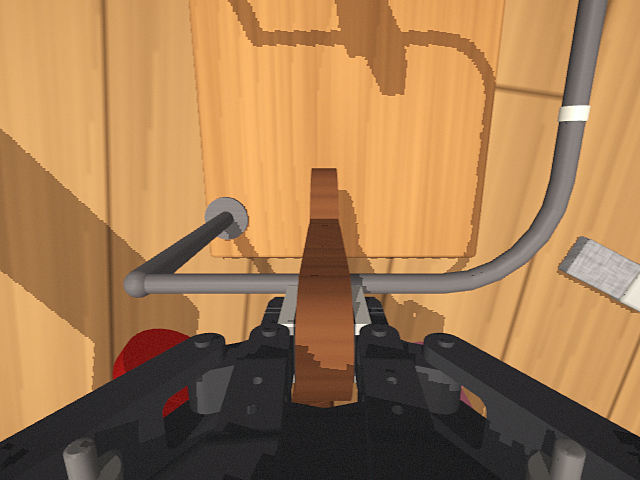

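View pics/s2z.png

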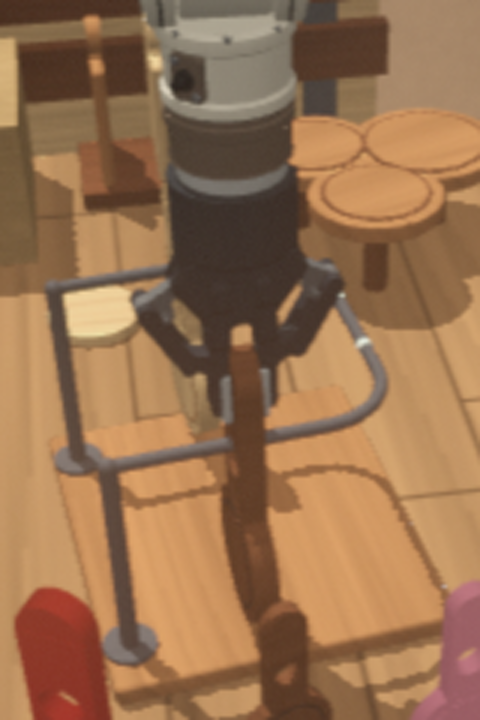

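Call:
send_rows --targets '[[[0,0,0.3,0,1.0],[0,0,0.6,0,1.0],[0,0,0.9,0,1.0],[0,0,0.9,0,1.0],[0,0,0.9,0,1.0]]]'

```text
clock: 4.38
eef_pos: [0.4789, -0.0327, 0.2172]
tool_rot: [0.659, 0.753, -0.0, -0.0]
ft_force: [0.5, -0.3, -1.5]
grip_width: 0.017
```

```bash
python3 - <<'E'
from h import *
o=bot.get_obs(); print(o["clock"],o["eef_pos"],o["ft_force"],o["ft_torque"])
p=np.load("rack.npy"); a=p[2]; d=o["eef_pos"][:2]-p[:2]
r=np.array([[np.cos(a),np.sin(a)],[-np.sin(a),np.cos(a)]])@d; print("rack xy",r)
s=r[0]; c=r[1]+.11; print(c)
W=[(u,-.11,0) for u in (.0,0.02,.04)]+[(.04+.05*np.sin(b),-.06-.05*np.cos(b),b) for b in np.radians([9,18,27,36,45,54,63,72,81,90])]+[(.09,y,np.pi/2) for y in (-.04,-.02,0)]
w=rackT(p,[[A,B,0] for A,B,_ in W]); w0=rackT(p,[[s,-.11,0]])
for q,(A,B,t) in zip(w,W): print(((q-w0[0])*100).round(2)[:2],round(t,3))
snap("side","s3")
E
python3 z.py pics/s3.png 250 140 80 130 6 pics/s3z.png
```

```text
4.375 [ 0.47891222 -0.03269802  0.21719359] [ 0.47883624 -0.27328636 -1.54116236] [ 0.0228517   0.03781121 -0.05077355]
rack xy [-0.01807085 -0.10990318]
9.681713553461035e-05
[1.79 0.24] 0
[3.77 0.51] 0
[5.75 0.78] 0
[6.52 0.94] 0.157
[7.25 1.23] 0.314
[7.93 1.62] 0.471
[8.54 2.12] 0.628
[9.06 2.7 ] 0.785
[9.49 3.36] 0.942
[9.8  4.08] 1.1
[10.    4.84] 1.257
[10.08  5.62] 1.414
[10.04  6.4 ] 1.571
[9.77 8.39] 1.571
[ 9.5  10.37] 1.571
[ 9.24 12.35] 1.571
```

View pics/s3z.png

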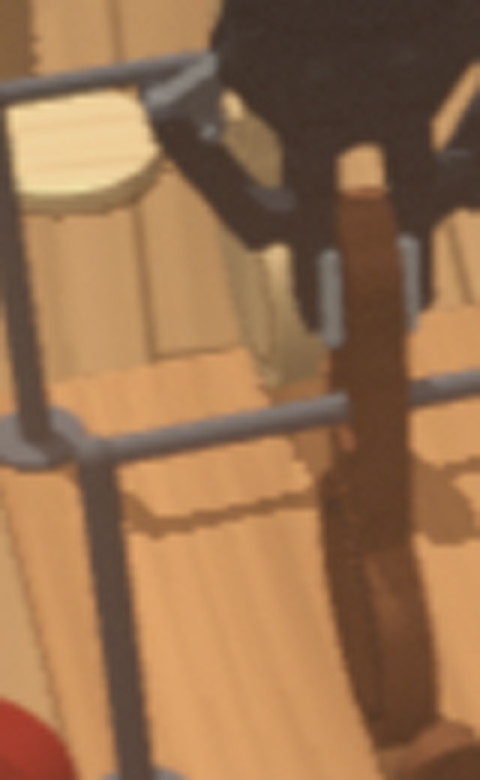

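Call:
send_rows --targets '[[[0.9,0.12,0,0,1.0],[1.8,0.24,0,0,1.0],[2.8,0.38,0,0,1.0],[3.8,0.51,0,0,1.0],[4.8,0.65,0,0,1.0],[5.75,0.78,0,0,1.0],[6.5,0.94,0,0.157,1.0],[7.25,1.23,0,0.314,1.0],[7.93,1.62,0,0.471,1.0],[8.54,2.12,0,0.628,1.0],[9.06,2.7,0,0.785,1.0],[9.06,2.7,0,0.785,1.0]]]'

```text
clock: 5.92
eef_pos: [0.57, -0.0054, 0.217]
tool_rot: [0.321, 0.947, -0.0, -0.0]
ft_force: [0.0, -0.2, 0.0]
grip_width: 0.0167
```

```bash
python3 - <<'E'
from h import *
o=bot.get_obs(); print(o["clock"],o["eef_pos"],o["ft_force"],o["ft_torque"],Ro.from_quat(o["tool_rot"]).as_matrix()[:,1])
p=np.load("rack.npy"); a=p[2]; d=o["eef_pos"][:2]-p[:2]
r=np.array([[np.cos(a),np.sin(a)],[-np.sin(a),np.cos(a)]])@d; print("rack xy",r,"radius",np.hypot(*(r-[.04,-.06])))
snap("side","s4")
E
python3 z.py pics/s4.png 250 80 140 200 4 pics/s4z.png
```

```text
5.925 [ 0.57001894 -0.00536759  0.21703785] [ 0.03065473 -0.23560149  0.04630373] [ 0.01224552  0.01172269 -0.0110738 ] [ 6.08321823e-01  7.93690455e-01 -1.45963210e-04]
rack xy [ 0.07587668 -0.09502876] radius 0.0501413049479817
```

View pics/s4z.png

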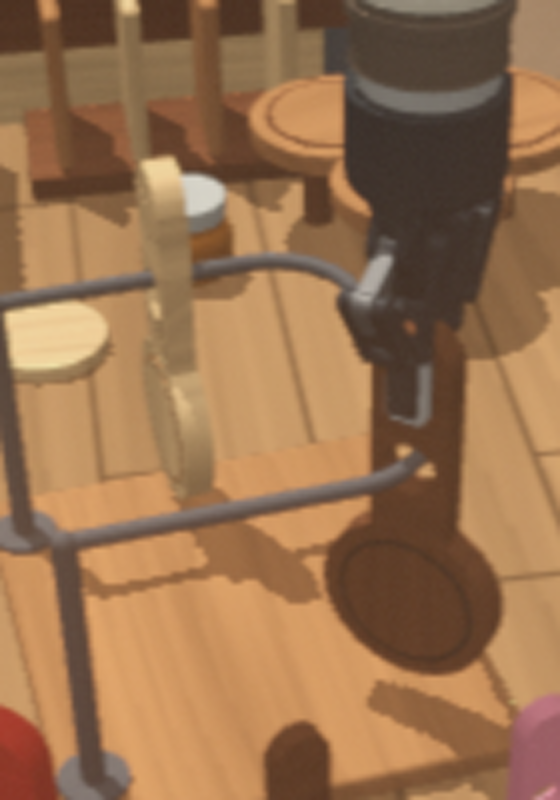

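Call:
send_rows --targets '[[[0.43,0.66,0,0.157,1.0],[0.74,1.38,0,0.315,1.0],[0.94,2.14,0,0.472,1.0],[1.02,2.92,0,0.629,1.0],[0.98,3.7,0,0.786,1.0],[0.84,4.7,0,0.786,1.0],[0.71,5.7,0,0.786,1.0],[0.57,6.7,0,0.786,1.0],[0.44,7.7,0,0.786,1.0],[0.31,8.7,0,0.786,1.0],[0.18,9.65,0,0.786,1.0],[0.18,9.65,0,0.786,1.0]]]'

```text
clock: 7.48
eef_pos: [0.5713, 0.0916, 0.2173]
tool_rot: [-0.067, 0.998, -0.0, 0.0]
ft_force: [0.1, -0.9, -2.1]
grip_width: 0.0172
```

```bash
python3 - <<'E'
from h import *
o=bot.get_obs(); print(o["clock"],o["eef_pos"],o["ft_force"],o["ft_torque"],o["tool_rot"])
m=Ro.from_quat(o["tool_rot"]).as_matrix()[:,1]; print("jaw yaw",np.arctan2(m[1],m[0]))
p=np.load("rack.npy"); a=p[2]; d=o["eef_pos"][:2]-p[:2]; print("want",a+np.pi/2)
r=np.array([[np.cos(a),np.sin(a)],[-np.sin(a),np.cos(a)]])@d; print("rack xy",r)
im=snap("wrist","w5");snap("side","s5")
z=cv2.cvtColor(im,cv2.COLOR_RGB2BGR)
cv2.polylines(z,[projw(rackT(p,rod()),o["eef_pos"],o["tool_rot"]).astype(int).reshape(-1,1,2)],False,(0,255,0),1)
cv2.imwrite("pics/w5f.png",z)
E
python3 z.py pics/s5.png 270 60 140 200 4 pics/s5z.png
```

```text
7.475 [0.57125629 0.09158272 0.21731533] [ 0.08885216 -0.88707571 -2.10767866] [-0.00493155  0.0134222   0.03528549] [-6.71075405e-02  9.97745747e-01 -3.90871807e-05  1.61433159e-05]
jaw yaw 1.7051123493349585
want 1.7052136524457084
rack xy [0.09009546 0.0008812 ]
```

View pics/w5f.png

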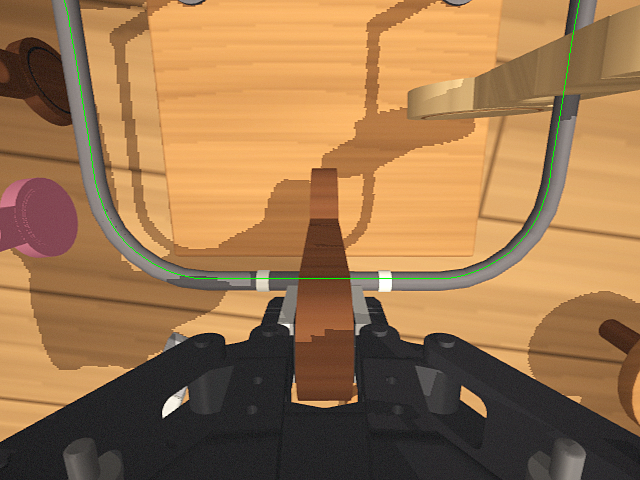

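View pics/s5z.png

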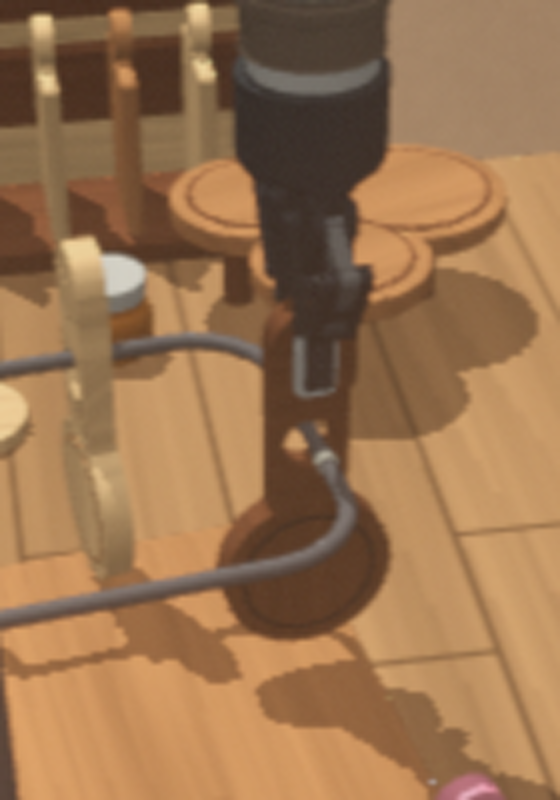

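Call:
send_rows --targets '[[[0,-0.05,-0.3,0,1.0],[0,-0.05,-0.6,0,1.0],[0,-0.05,-0.75,0,1.0],[0,-0.05,-0.83,0,1.0],[0,-0.05,-0.83,0,1.0],[0,-0.05,-0.83,0,1.0]]]'

```text
clock: 8.32
eef_pos: [0.5714, 0.0902, 0.2091]
tool_rot: [-0.067, 0.998, -0.0, 0.0]
ft_force: [-0.7, -0.4, -0.4]
grip_width: 0.0172
```

Call:
send_rows --targets '[[[0,0,0,0,1.8],[0,0,0,0,2.0],[0,0,0,0,2.3],[0,0,0,0,2.8],[0,0,0,0,3.5],[0,0,0,0,4.5],[0,0,0,0,6],[0,0,0,0,7.5],[0,0,0,0,8.5],[0,0,0,0,8.5]]]'

```text
clock: 9.57
eef_pos: [0.5714, 0.0903, 0.209]
tool_rot: [-0.067, 0.998, -0.0, 0.0]
ft_force: [-0.3, 0.3, 0.1]
grip_width: 0.0853
```

```bash
python3 - <<'E'
from h import *
o=bot.get_obs(); print(o["clock"],o["eef_pos"],o["ft_force"])
snap("wrist","w6");snap("side","s6")
E
python3 z.py pics/s6.png 270 60 140 200 4 pics/s6z.png
```

```text
9.575 [0.57136965 0.09026356 0.20902267] [-0.32434693  0.33738287  0.11467295]
```

View pics/w6.png

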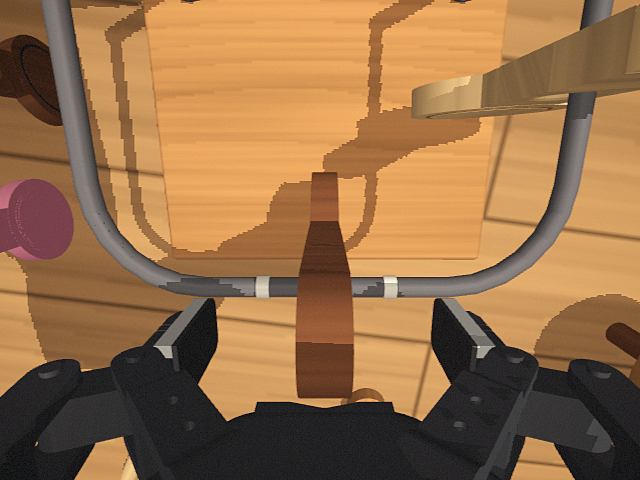

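View pics/s6z.png

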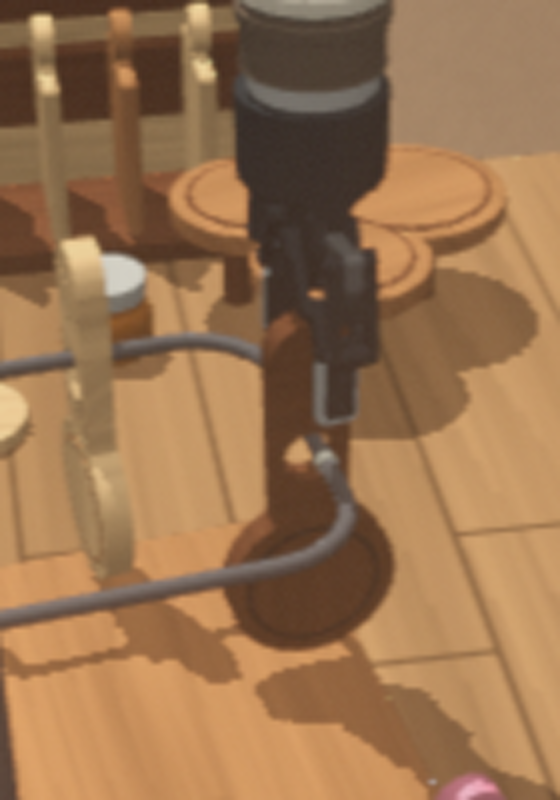

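Call:
send_rows --targets '[[[0,0,1.5,0,8.5],[0,0,4,0,8.5],[0,0,7,0,8.5],[0,0,10,0,8.5],[0,0,13,0,8.5],[-3,0,14,0,8.5],[-6,0,14,0,8.5],[-9,0,14,0,8.5],[-9,0,14,0,8.5],[-9,0,14,0,8.5],[-9,0,14,0,8.5],[-9,0,14,0,8.5]]]'

```text
clock: 11.18
eef_pos: [0.4819, 0.0903, 0.3487]
tool_rot: [-0.066, 0.998, -0.0, -0.0]
ft_force: [-0.3, -0.1, -0.2]
grip_width: 0.0848
```

```bash
python3 - <<'E'
from h import *
import time
a=snap("side","s7"); o=bot.get_obs()
im=snap("wrist","w7")
for i in range(10): vision.camera("top")
b=snap("side","s8"); snap("top","t8")
d=cv2.absdiff(a,b)[100:260,270:400].max(2); print("motion px",(d>25).sum())
print(o["clock"],bot.get_obs()["clock"])
p=np.load("rack.npy"); z=cv2.cvtColor(im,cv2.COLOR_RGB2BGR)
t=np.linspace(0,np.pi,15)
prof=[(-.022,.15),*[(-.022*np.cos(u),.235+.022*np.sin(u)) for u in t],(.022,.15)]
P=lambda Q:projw(rackT(p,Q),o["eef_pos"],o["tool_rot"]).astype(int).reshape(-1,1,2)
cv2.polylines(z,[P(rod())],False,(0,255,0),1)
for dy in (-.009,.009): cv2.polylines(z,[P([[.09-u,dy,h] for u,h in prof])],False,(255,255,0),1)
cv2.imwrite("pics/w7f.png",z)
E
python3 z.py pics/s8.png 270 60 140 200 4 pics/s8z.png
```

```text
motion px 6
11.225 11.875
```

View pics/w7f.png

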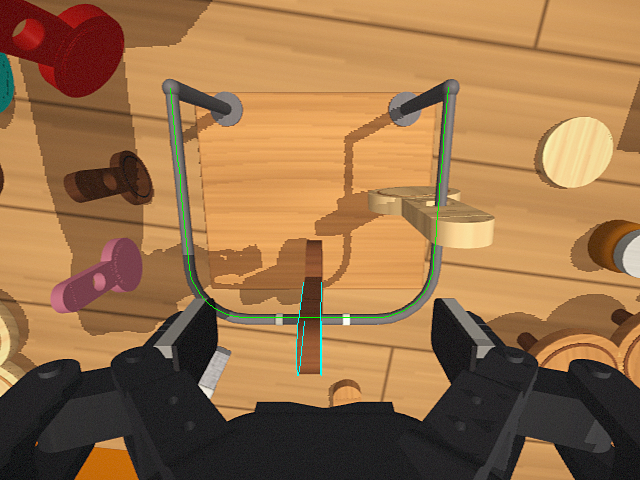

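View pics/s8z.png

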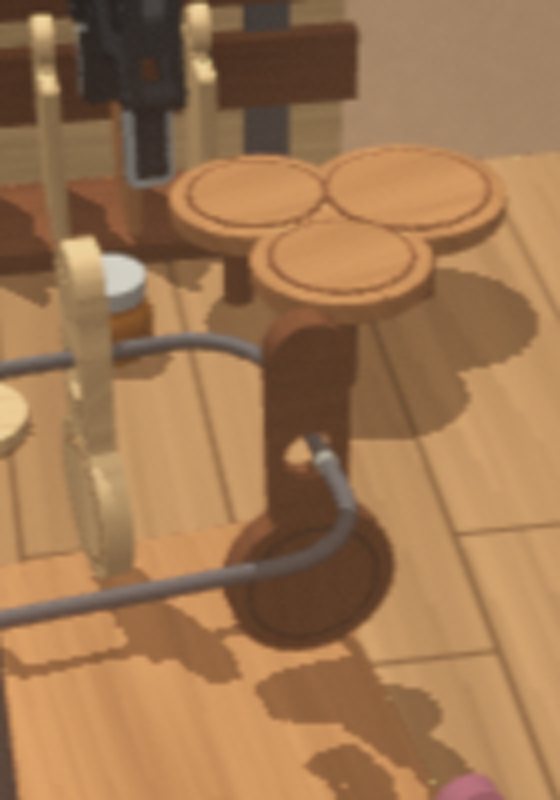

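The dark board is centred between the bands (bands at columns 279 and 347, board at about 311–313 on the rod). It is square to the bar and not moving, and the arm is clear of it.

```bash
python3 -c "
from workcell import bot
print(bot.job_done())"
```

```text
the job is handed in; nothing more can be done
None
```

The dark board now hangs on the front bar, centred between the two white bands, and the job is handed in. The robot clock stood at about 11.9 s of the allowed 38 s.

I gripped the tab across its thickness and lifted about 8 mm, so the rod ran free in the hole. I carried the board along the right arm and round the bend, turning it to follow the rod. Then I lowered it until the rod took its weight, opened the fingers slowly and backed away.

- **Position:** the last wrist picture shows the board within about 1 mm of the middle and square to the bar.
- **At rest:** two side pictures about 0.6 s apart show no visible motion (6 changed pixels, within noise).
- **Forces:** the readings I took were about 6 N as the fingers closed and about 2 N or less on the way round. They came only at the end of each move call, so a brief peak in between would not have shown.
- **Other items:** the pale board and the look-alike boards look unmoved in the pictures. I never gripped or touched them on purpose.

No check failed. One disagreed: the vertical force read about 0 N midway round the bend, where the board's weight should have shown about -1.5 N. I put that down to sensor noise; the picture at that moment showed the rod roughly centred in the hole.

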